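# Check the tallest pump bushing under the bridge height gauge

### The job

Stand the tallest of the three blue bushings upright in the middle of the square steel surface plate and let go of it. Then pick up the bridge height gauge by the black grip block and lower it gently over that bushing, so that both its feet stand flat on the plate and its sprung foot rests centred on top of the bushing and shows the bushing's height; leave it standing there. Leave everything else where it is.

Things in the scene. Friction and masses are not known exactly. Their poses are not given: they have to be found in the camera images.
- bushing_tall: Tallest of three plain blue phenolic pump bushings (upright tubes): outside diameter 56 mm, bore 28 mm, height 88 mm, about 0.23 kg. Stands loose on the table to the robot's right; the three swap places. Origin: centre of its underside, z up along the bore.
- bushing_middle: The middle bushing, same diameters, 74 mm high, standing. Origin: centre of its underside. Leave it alone.
- bushing_short: The shortest bushing, same diameters, 60 mm high, standing. Origin: centre of its underside. Leave it alone.
- plate: Dark steel surface plate, 200 x 200 x 20 mm, fixed flat on the table ahead of the robot, turned somewhat. Origin: centre of its underside, x and y along its edges.
- plate_top (a point): Centre of the plate's upper face, 20 mm above the table.
- gauge: Loose 0.7 kg bridge height gauge standing to the robot's left: aluminium gantry 130 mm wide (y), 200 mm high. Two steel foot bars (90 mm along x, 18 wide, 10 high) at y = +-57 mm; legs on them, 96 mm clear between; cross beam 130 to 150 mm above the base; black grip block on its middle. Open below, the sprung foot hanging in the middle. Origin: centre of base, level with bars' undersides; z up.
- gauge_grip (a point): Where to grip the gauge: on its centre line, 178 mm above its base, in the black grip block (32 mm along the gauge's x, 56 mm along its y, from 150 to 200 mm above the base). Pinch the 32 mm width, closing along the gauge's x.
- gauge_foot (a joint): Slide of the gauge's sprung foot, in m: 0 with the foot fully down (pad underside 45 mm above the base), growing as a part pushes it up, at most 0.055. With the gauge standing flat, part height = 0.045 + this value; the tall bushing reads 0.043. The spring pushes down with 1 N at 0 and 2 N at 0.043, far less than the gauge's weight, so the gauge stands by itself.
- gauge_pad (a point): Centre of the underside of the sprung foot's round steel pad (44 mm diameter, 8 mm thick), which moves with the foot.
- canister: Screw-top tinplate canister with a knurled lid, 90 mm diameter, 128 mm high, standing at the far side. Origin: centre of its underside. Leave it alone.
- sleeve: Copper injector sleeve, upright, 32 to 48 mm diameter, 95 mm high. Origin: centre of its underside. Leave it alone.
- spark_plug: Stubby steel and white ceramic spark plug lying on the table, 94 mm long along its x, 28 mm high. Origin: under its middle. Leave it alone.
- hub: Yellow nylon coupling hub, flange 84 mm in diameter with a dark chip, 59 mm high. Origin: centre of its underside. Leave it alone.
- wrench: Steel wrench, 190 mm long along its x, lying at the far left. Leave it alone.

How it is judged:
By the outcome, as a careful person would: the job done as asked, in the order asked, and still so for the second after the job is handed in, with the robot touching nothing.
It also fails if it takes over 51 s, if anything falls off the work surface, if the arm or the gripper's body presses on something with over 40 N, if the wrist force passes 120 N, or if a joint passes its speed limit or range.

### The arm

A 7-joint arm with a two-finger parallel gripper is mounted at the origin on the work surface. World frame = base frame: x ahead of the robot, y to its left, z up, the work surface at z = 0. Lengths are in mm, angles in rad, forces in N, time in s.
With the tool pointing down it reaches from about 425 to 875 mm from the base axis. Payload 4.7 kg.
Tool frame: the origin (TCP) lies on the centre line of the jaws, within the pads' length; the fingertips stand 17 mm ahead of it and the grasp point (between the pads) lies 2 mm behind it (manip.tcp_to_tips is the distance from the TCP to the fingertips, in mm); z points along the fingers, y is the line along which they close (so a half turn about z gives the same grasp; the last joint's range is limited). The gripper opens to 85 mm and grips with 20 to 120 N. Pads are 22 mm wide; open, the fingers measure 114 mm over their backs; the gripper's body (76 mm by 85 mm) begins 54 mm behind the grasp point. The pads swing forward as they close: fully open they stand 13 mm farther back than shut.
Start: joints at [1.182, 0.321, -0.07, 1.45, 0.023, 1.371, -0.057], TCP at [254.78, -598.005, 248.349] pointing down, gripper open.
Joint ranges: [-2.86, 2.86], [-0.3, 2.09], [-1.38, 1.24], [0.06, 2.45], [-1.56, 4.7], [0.09, 2.05], [-2.69, 2.69]. Speed limits (rad/s): [2.57, 2.57, 3.14, 3.14, 3.14, 3.14, 3.14].

### API

Orientations are given as a 3x3 rotation matrix whose columns are the frame's x, y, z axes.
In Python, from rig import get_state, optics, manip, nets gives the robot as it stands. The module is installed in compiled form; this text tells all that it offers.
- The arm moves only by the shell command python3 -m crank 'ROWS' [OPENING] [FORCE]. ROWS is JSON, a list of rows, each a list of 2 entries, a list of its own where there are three numbers: the shift along the world's x, y, z each as a share of 0.03 m, from -1 to 1, then the turn, a rotation vector about the world's x, y, z each as a share of 360 degrees, from -1 to 1. In form: [[[tx, ty, tz], [ax, ay, az]], ...]. A call has 1 to 12 rows; each row shifts and turns the commanded pose from where the row before left it; what a row does not reach is not made up. A row lasts 1/12 s, in which the tool goes at most 41.7 mm and 7.16 degrees, less where a joint would pass 70% of its speed; a pose out of reach is approached as far as the arm can. A call with a number of a shift or a turn outside -1 to 1 is refused whole. A call with a gripper value outside its range is refused whole. OPENING is the opening, from 0 (shut) to 1 (fully open), set as the call begins (- or left out, the last holds). The fingers move at their own pace and stop on an object; FORCE is the grip in N (left out, the last holds). Time passes only in rows, so rows that do not move let the fingers close. It gives the time, the measured TCP pose, the force, the opening and the grip force at its end, in the units of the state.
- get_state(): the state, without advancing time (a new reading comes with each control period).
- optics.camera(name): name is "scene" or "top" or "wrist"; returns a dict with "frame" (480x640x3 uint8, red, green, blue), "intrinsics" (3x3 intrinsics, pixels), "D" ([k1, k2, p1, p2, k3] as OpenCV has them; the pictures are not rectified), "world_to_cam" (4x4, takes a point from world to camera coordinates); the wrist camera has in their place "mount" (4x4, takes a point from camera to tool coordinates, whose origin is the TCP and whose axes are the flange's). Camera axes: x right, y down, z forward; pixel columns grow to the right and rows downward; lengths in mm; the calibration is good to about 2 mm. A picture is of the moment at which its call begins: read the wrist's pose just before it. There is no depth.
- manip.close_job(): hands the job in; it is judged then, once.
Trained networks look in the newest picture that a camera, given by its name, has taken for a name from the list of things; names that differ only in an ending like _2 or _b are one class to them, and where a whole thing is asked for, a point or a joint stands for the part that bears it (a point fixed in the world has none). Each returns a list of dicts, best first, with "confidence" (0 to 1); they miss things now and then, are a little off and sometimes report something else, mostly with a low value. They report only what shows in the picture. A call takes as long as a camera call.
- nets.silhouettes(query, camera): "mask" (480x640 bool, what is visible of it) and "uv" ([column, row] in pixels, amid what is visible of it).
- nets.place_of(query, camera): "uv" ([column, row] in pixels: a listed point, or the origin of a listed thing).
The state is a dict: "clock": time; "joints": joint angles; "joint_vel": joint speeds; "effort": joint torques, N m; "eef_pos": TCP position; "ee_rot": TCP orientation; "ft_force": force on the tool from outside, world axes, zero at the start; "torque": the same for the moment, N m; "opening": finger opening in mm; "finger_force": force on a finger pad.
Only numpy, scipy, OpenCV 4.12 (cv2) and the standard library are available. Lean on these libraries where they do the work, as an engineer would, in place of code of your own. Each camera call takes 0.05 s, during which the arm holds its last target. There are 200 camera calls.

## Working session

There is one attempt and no reset: what is moved stays moved. The work goes in short steps, Python scripts to look and compute and a shell command to move; the robot and the scene stay as the last step left them, time stands still between calls to the robot, and variables do not carry over. Pictures are saved under pics/ and viewed, at most 10 in all, crops included, and the job is handed in when it is done.

```bash
mkdir -p pics
cat > h.py <<'E'
import numpy as np, cv2
from rig import get_state, optics, manip, nets
def cam(name):
    s=get_state(); c=optics.camera(name); K=np.array(c["intrinsics"],float);D=np.array(c["D"],float)
    if name=="wrist":
        M=np.array(c["mount"]);T=np.eye(4);T[:3,:3]=np.array(s["ee_rot"]);T[:3,3]=s["eef_pos"]
        W=np.linalg.inv(T@M)
    else: W=np.array(c["world_to_cam"])
    return dict(f=c["frame"],K=K,D=D,W=W)
def ray(c,uv):
    p=cv2.undistortPoints(np.array([[uv]],float),c["K"],c["D"])[0,0]
    R=c["W"][:3,:3];o=-R.T@c["W"][:3,3];d=R.T@np.array([p[0],p[1],1.]);return o,d/np.linalg.norm(d)
def onz(c,uv,z):
    o,d=ray(c,uv);return o+d*(z-o[2])/d[2]
def tri(rs):
    A=0;b=0
    for o,d in rs:
        P=np.eye(3)-np.outer(d,d);A=A+P;b=b+P@o
    x=np.linalg.solve(A,b);return x,[np.linalg.norm((np.eye(3)-np.outer(d,d))@(x-o)) for o,d in rs]
def proj(c,P):
    return cv2.projectPoints(np.array(P,float).reshape(-1,3),cv2.Rodrigues(c["W"][:3,:3])[0],c["W"][:3,3],c["K"],c["D"])[0][:,0]
def save(c,n): cv2.imwrite("pics/"+n,cv2.cvtColor(c["f"],cv2.COLOR_RGB2BGR))
E
python3 - <<'E'
from h import *
np.set_printoptions(precision=1,suppress=True)
s=get_state();print(s["eef_pos"],np.array(s["ee_rot"]).round(3).tolist(),s["opening"],s["ft_force"],s["clock"])
for n in ["scene","top"]:
    c=cam(n);save(c,n+"0.png");print(n,-c["W"][:3,:3].T@c["W"][:3,3])
    for q in ["bushing_tall","bushing_middle","bushing_short","plate","plate_top","gauge","gauge_grip","gauge_pad","canister","sleeve","hub"]:
        print(n,q,[(np.array(r["uv"]).round(1),round(r["confidence"],2),onz(c,r["uv"],0)) for r in nets.place_of(q,n)][:3])
print(get_state()["clock"])
E
```

```text
[ 254.5 -597.5  247.2] [[0.92, 0.392, -0.001], [0.392, -0.92, 0.002], [-0.0, -0.002, -1.0]] 85.43815439188818 [-0.  -0.3  0.4] 0.0
scene [1137.6  597.3 1277.4]
scene bushing_tall [(array([257.7, 210.9]), 0.6, array([ 576.7, -264.2,    0. ]))]
scene bushing_middle [(array([297., 181.]), 0.8, array([ 419. , -266.3,    0. ])), (array([425.4, 400.2]), 0.18, array([670.9, 437.6,   0. ]))]
scene bushing_short [(array([248.7, 167.7]), 0.58, array([ 485.7, -412.4,    0. ])), (array([257.5, 208.4]), 0.53, array([ 571.1, -271.6,    0. ])), (array([316.1, 248.9]), 0.38, array([550.8, -49.3,   0. ]))]
scene plate [(array([314.1, 248.8]), 0.57, array([554.5, -53.5,  -0. ]))]
scene plate_top [(array([313.1, 242. ]), 0.82, array([540.6, -71.7,   0. ]))]
scene gauge [(array([452. , 321.7]), 0.78, array([465.7, 354.3,   0. ]))]
scene gauge_grip [(array([461. , 286.8]), 0.74, array([368. , 308.1,   0. ]))]
scene gauge_pad [(array([451.8, 316.5]), 0.49, array([454.4, 344.8,   0. ])), (array([327.4, 361.3]), 0.23, array([761.5, 205.2,   0. ]))]
scene canister [(array([328.3, 359.3]), 0.6, array([756.3, 
[... 583 characters left out ...]
5, -268.8,    0. ]))]
top bushing_short [(array([504.9, 268. ]), 0.89, array([ 494.5, -416.5,    0. ]))]
top plate [(array([355.1, 245.5]), 0.89, array([548. , -60.6,   0. ]))]
top plate_top [(array([355.5, 241. ]), 0.62, array([558.8, -61.6,   0. ])), (array([243.8, 154.1]), 0.32, array([771.8, 208.9,   0. ]))]
top gauge [(array([181.9, 273. ]), 0.8, array([481.9, 351.4,   0. ]))]
top gauge_grip [(array([158.3, 267.8]), 0.76, array([494.2, 408. ,   0. ]))]
top gauge_pad []
top canister [(array([241.8, 155.5]), 0.83, array([768.3, 213.7,   0. ]))]
top sleeve [(array([354.5, 243.4]), 0.56, array([553.1, -59.2,   0. ]))]
top hub [(array([259. , 329.2]), 0.57, array([350.2, 166.4,   0. ]))]
1.2
```

View images.

View pics/scene0.png

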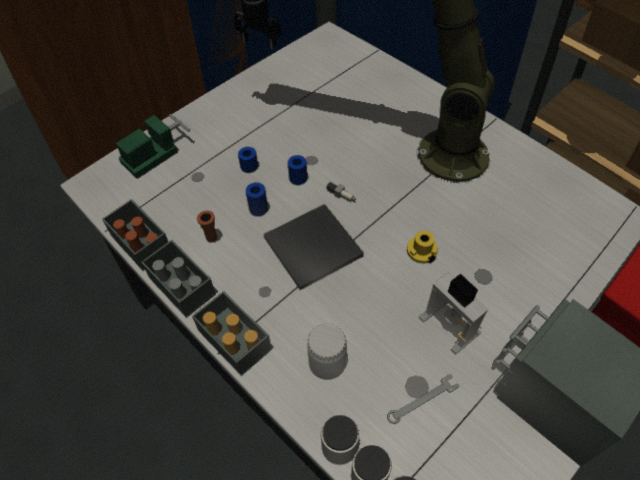

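View pics/top0.png

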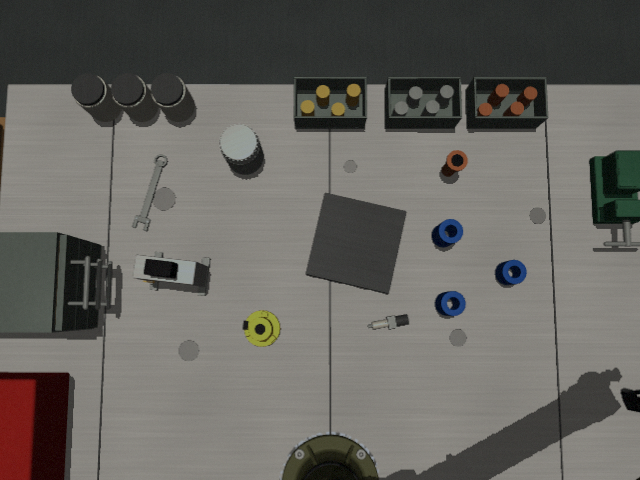

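```bash
cat > fit.py <<'E'
from h import *
from scipy.optimize import minimize
def sil(c,P):
    h=cv2.convexHull((proj(c,P)*16).round().astype(np.int32)); m=np.zeros((480,640,),np.uint8)
    big=np.zeros((1920,2560),np.uint8); cv2.fillPoly(big,[(h/4).round().astype(np.int32)+1],1)
    return cv2.resize(big.astype(np.float32),(640,480),interpolation=cv2.INTER_AREA)
def fit(cs,ms,model,x0,step):
    def cost(x):
        t=0
        for c,m in zip(cs,ms):
            s=sil(c,model(x)); t+=np.minimum(s,m).sum()/np.maximum(s,m).sum()
        return -t/len(cs)
    sx=np.vstack([x0]+[np.array(x0)+np.eye(len(x0))[i]*step[i] for i in range(len(x0))])
    r=minimize(cost,x0,method="Nelder-Mead",options=dict(initial_simplex=sx,maxiter=300,xatol=.05,fatol=1e-4));return r.x,-r.fun
a=np.linspace(0,2*np.pi,60,endpoint=False)
def cyl(x,r=28): return np.vstack([np.c_[x[0]+r*np.cos(a),x[1]+r*np.sin(a),0*a+z] for z in (0,x[2])])
def box(L,Wd,H):
    def f(x): # x,y,ztop,yaw
        c,s=np.cos(x[3]),np.sin(x[3])
        return np.array([[x[0]+c*i*L/2-s*j*Wd/2,x[1]+s*i*L/2+c*j*Wd/2,x[2]-k*H] for i in(-1,1) for j in(-1,1) for k in(0,1)])
    return f
def comp(m,uv):
    n,l=cv2.connectedComponents(m.astype(np.uint8)); ys,xs=np.nonzero(l)
    k=np.argmin((xs-uv[0])**2+(ys-uv[1])**2); m=(l==l[ys[k],xs[k]]).astype(np.uint8)
    ct=cv2.findContours(m,cv2.RETR_EXTERNAL,cv2.CHAIN_APPROX_NONE)[0]; return cv2.drawContours(m*0,ct,-1,1,-1).astype(np.float32)
E
python3 - <<'E'
from fit import *
np.set_printoptions(precision=2,suppress=True)
cs=[cam("scene"),cam("top")]
blue=[]
for c in cs:
    h=cv2.cvtColor(c["f"],cv2.COLOR_RGB2HSV); blue.append((h[...,0]>105)&(h[...,0]<130)&(h[...,1]>130)&(h[...,2]>30))
for n,u1,u2,x0 in [("T",(257,198),(448,233),(575,-268,85)),("a",(297,170),(451,303),(412,-268,70)),("b",(248,160),(512,272),(490,-414,70))]:
    ms=[comp(b,u) for b,u in zip(blue,(u1,u2))]
    print(n,[m.sum() for m in ms],fit(cs,ms,cyl,x0,(8,8,10)))
def nm(q,i,n):
    r=nets.silhouettes(q,n); print(q,n,[(x["confidence"],x["mask"].sum(),x["uv"]) for x in r][:2]); return r[0]["mask"].astype(np.float32)
pm=[nm("plate",i,n) for i,n in enumerate(("scene","top"))]
print("plate",fit(cs,pm,box(200,200,20),(550,-60,20,-.2),(8,8,5,.1)))
blk=[]
for c,u,r in zip(cs,((462,290),(161,269)),(30,30)):
    v=c["f"].max(2); b=np.zeros(v.shape,bool); sl=np.s_[u[1]-r:u[1]+r,u[0]-r:u[0]+r]; b[sl]=v[sl]<35; b=comp(b,u); ys,xs=np.nonzero(b);print(len(xs),xs.min(),xs.max(),ys.min(),ys.max());blk.append(b)
print("grip",fit(cs,blk,box(32,56,50),(480,350,200,-.1),(8,8,10,.1)))
gm=[nm("gauge",i,n) for i,n in enumerate(("scene","top"))]
print("beam? top rect",cv2.minAreaRect(cv2.findNonZero(blk[1].astype(np.uint8))))
c=cs[1]["f"][230:310,120:230];cv2.imwrite("pics/z.png",cv2.resize(np.hstack([c,cs[0]["f"][265:345,410:520]])[...,::-1],None,fx=3.6,fy=3.6))
E
```

```text
T [np.float32(500.0), np.float32(616.0)] (array([ 571.41, -271.76,   79.99]), np.float64(0.8536180257797241))
a [np.float32(432.0), np.float32(565.0)] (array([ 409.56, -275.53,   65.4 ]), np.float64(0.8592158555984497))
b [np.float32(365.0), np.float32(531.0)] (array([ 481.9 , -421.37,   49.9 ]), np.float64(0.8347991704940796))
plate scene [(0.7, np.int64(4644), [314.7, 246.3]), (0.63, np.int64(784), [423.5, 246.6])]
plate top [(0.76, np.int64(7110), [357.0, 247.2]), (0.58, np.int64(1650), [240.0, 147.6])]
plate (array([554.11, -61.08,  18.79,  -0.22]), np.float64(0.9677531719207764))
539 448 476 275 305
493 144 177 259 277
grip (array([479.8 , 354.29, 201.2 ,  -0.12]), np.float64(0.8628492951393127))
gauge scene [(0.87, np.int64(2664), [459.1, 304.4])]
gauge top [(0.67, np.int64(1921), [169.9, 271.2])]
beam? top rect ((160.38462829589844, 268.423095703125), (32.124996185302734, 15.876444816589355), 7.125016689300537)
```

View pics/z.png

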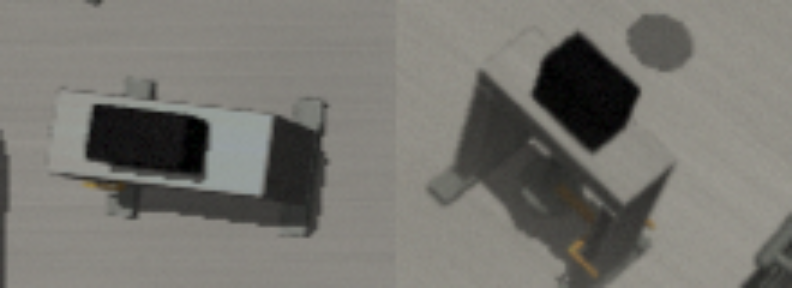

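```bash
python3 -m crank '[[[0.87,0.9,0],[0,0,0]],[[0.87,0.9,0],[0,0,0]],[[0.87,0.9,0],[0,0,0]],[[0.87,0.9,0],[0,0,0]],[[0.87,0.9,0],[0,0,0]],[[0.87,0.9,0],[0,0,0]],[[0.87,0.9,0],[0,0,0]],[[0.87,0.9,0],[0,0,0]],[[0.87,0.9,0],[0,0,0]],[[0.87,0.9,0],[0,0,0]],[[0.87,0.9,0],[0,0,0]],[[0,0,0],[0,0,0]]]' 1 60
cat > bw.py <<'E'
from fit import *
np.set_printoptions(precision=2,suppress=True)
def bl(c):
    h=cv2.cvtColor(c["f"],cv2.COLOR_RGB2HSV); return (h[...,0]>100)&(h[...,0]<135)&(h[...,1]>90)&(h[...,2]>20)
E
python3 - <<'E'
from bw import *
s=get_state();print(s["clock"],s["eef_pos"],np.array(s["ee_rot"]).round(3).tolist())
c=cam("wrist");save(c,"w1.png");np.save("w1.npy",c,allow_pickle=True)
print(proj(c,[[572,-271,0],[572,-271,88],[554,-61,20]]))
b=bl(c);n,l,st,ce=cv2.connectedComponentsWithStats(b.astype(np.uint8));print(st[1:][st[1:,4]>100],ce[1:][st[1:,4]>100])
E
```

```text
clock: 2.5
eef_pos: [548.1, -291.3, 248.5]
ee_rot: [[0.915, 0.404, 0.004], [0.404, -0.915, 0.005], [0.006, -0.003, -1.0]]
ft_force: [-0.1, 2.2, -0.2]
opening: 85.4
finger_force: 0.0
2.5 [ 548.05 -291.3   248.52] [[0.915, 0.404, 0.004], [0.404, -0.915, 0.005], [0.006, -0.003, -1.0]]
[[307.97 168.06]
 [304.8  181.5 ]
 [ 68.38  90.13]]
[[ 265  139   78   81 4349]
 [ 382  289   61   82 3822]
 [ 200  296   74   92 4928]] [[303.31 180.67]
 [413.12 329.11]
 [237.97 342.05]]
```

View pics/w1.png

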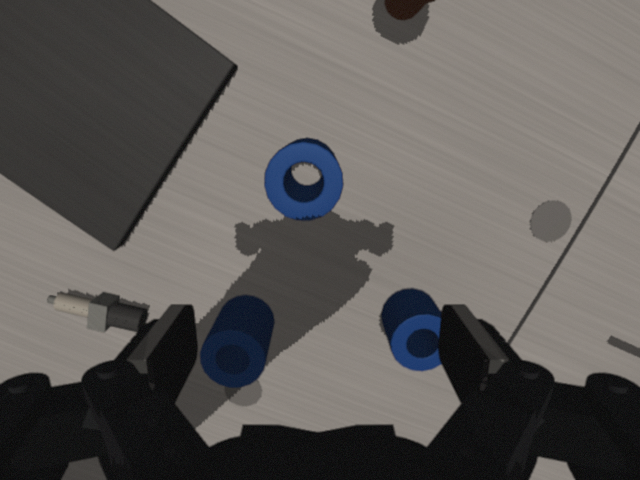

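Run:
```python
from bw import *
w=np.load("w1.npy",allow_pickle=True).item()
mw=comp(bl(w),(304,180))
print("wrist only",fit([w],[mw],cyl,(573,-270,85),(8,8,10)))
t=cam("top");s=cam("scene");mt=comp(bl(t),(448,233));ms=comp(bl(s),(257,198))
print(mt.sum(),ms.sum())
print("all",fit([w,t,s],[mw,mt,ms],cyl,(573,-270,85),(8,8,10)))
# plate corner visible in wrist (236,66),(117,248): edges at z=20
print(onz(w,(236,66),20),onz(w,(117,248),20))
m=box(200,200,20)((554.1,-61.1,20,-.22));print(m[m[:,2]>10])
```

```text
wrist only (array([ 569.56, -270.52,   76.92]), np.float64(0.9853232502937317))
612.0 569.0
all (array([ 570.76, -270.49,   82.89]), np.float64(0.9014348387718201))
[ 626.18 -184.58   20.  ] [ 438.22 -139.65   20.  ]
[[ 434.69 -136.87   20.  ]
 [ 478.33   58.31   20.  ]
 [ 629.87 -180.51   20.  ]
 [ 673.51   14.67   20.  ]]
```

Run:
```python
from bw import *
w=np.load("w1.npy",allow_pickle=True).item()
mw=comp(bl(w),(304,180))
print(fit([w],[mw],lambda x:cyl((x[0],x[1],88)),(573,-270),(8,8)))
print(fit([w],[mw],lambda x:cyl((x[0],x[1],85),27.5),(573,-270),(8,8)))
s=get_state();print(s["eef_pos"],s["clock"],w["W"]@np.r_[s["eef_pos"],1])
```

```text
(array([ 570.78, -270.32]), np.float64(0.9298502802848816))
(array([ 570.72, -270.29]), np.float64(0.9767060279846191))
[ 541.97 -300.82  248.22] 2.65 [  5.91  41.99 142.82   1.  ]
```

```bash
cat > bush.py <<'E'
from bw import *
c=cam("wrist");s=get_state();b=bl(c)
u=proj(c,[[571,-270,88]])[0];m=comp(b,u)
print(s["eef_pos"],u,m.sum());ys,xs=np.nonzero(m);print(xs.mean(),ys.mean())
print(fit([c],[m],cyl,(573,-270,85),(8,8,10)),fit([c],[m],lambda x:cyl((x[0],x[1],88)),(573,-270),(8,8)))
E
python3 bush.py; python3 bush.py
```

```text
[ 541.19 -302.07  248.22] [292.19 167.46] 4969.0
292.8985711410747 165.70718454417388
(array([ 569.77, -270.17,   76.79]), np.float64(0.9845618009567261)) (array([ 571.34, -270.47]), np.float64(0.9304481148719788))
[ 540.83 -302.65  248.25] [290.75 165.67] 4973.0
291.4681278906093 163.97064146390508
(array([ 569.76, -270.07,   76.4 ]), np.float64(0.9846848845481873)) (array([ 570.9 , -270.68]), np.float64(0.9291202425956726))
```

```bash
python3 -m crank '[[[0.33,0.36,-1],[0,0,0]],[[0.33,0.36,-1],[0,0,0]],[[0.33,0.36,-0.8],[0,0,0]],[[0,0,-0.5],[0,0,0]],[[0,0,0],[0,0,0]],[[0,0,0],[0,0,0]]]'; python3 bush.py
```

```text
clock: 3.25
eef_pos: [570.2, -270.2, 148.8]
ee_rot: [[0.921, 0.39, -0.002], [0.39, -0.921, -0.0], [-0.002, -0.001, -1.0]]
ft_force: [0.0, -0.4, 0.8]
opening: 85.6
finger_force: 0.0
[ 571.03 -270.69  150.22] [317.01 270.09] 11447.0
317.2719489822661 256.18904516467194
(array([ 569.37, -270.86,   81.39]), np.float64(0.9872906804084778)) (array([ 571.62, -269.72]), np.float64(0.93326336145401))
```

```bash
python3 -m crank '[[[0,0,-0.8],[0,0,0]],[[0,0,-0.8],[0,0,0]],[[0,0,-0.8],[0,0,0]],[[0,0,-0.5],[0,0,0]],[[0,0,-0.3],[0,0,0]],[[0,0,0],[0,0,0]],[[0,0,0],[0,0,0]]]'; python3 -m crank '[[[0,0,0],[0,0,0]],[[0,0,0],[0,0,0]],[[0,0,0],[0,0,0]],[[0,0,0],[0,0,0]],[[0,0,0],[0,0,0]],[[0,0,0],[0,0,0]],[[0,0,0],[0,0,0]],[[0,0,0],[0,0,0]]]' 0.3 50
```

```text
clock: 3.88
eef_pos: [572.1, -269.7, 54.7]
ee_rot: [[0.92, 0.391, 0.002], [0.391, -0.92, -0.001], [0.001, 0.002, -1.0]]
ft_force: [0.2, -0.3, 0.4]
opening: 85.4
finger_force: 0.0
clock: 4.55
eef_pos: [572.9, -269.2, 55.4]
ee_rot: [[0.92, 0.392, 0.003], [0.392, -0.92, -0.002], [0.002, 0.003, -1.0]]
ft_force: [-0.4, 0.2, 6.5]
opening: 55.4
finger_force: 53.6
```

```bash
python3 -m crank '[[[0,0,0.4],[0,0,0]],[[0,0,0.7],[0,0,0]],[[0,0,0.7],[0,0,0]],[[-0.07,0.7,0.2],[0,0,0]],[[-0.08,0.9,0],[0,0,0]],[[-0.08,0.9,0],[0,0,0]],[[-0.08,0.9,0],[0,0,0]],[[-0.08,0.9,0],[0,0,0]],[[-0.08,0.9,0],[0,0,0]],[[-0.08,0.9,0],[0,0,0]],[[-0.07,0.79,0],[0,0,0]],[[0,0,0],[0,0,0]]]'
python3 - <<'E'
from bw import *
s=get_state();c=cam("wrist");save(c,"w2.png");print(s["clock"],s["eef_pos"],s["finger_force"],s["ft_force"])
m=box(200,200,20)((554.8,-62.5,20,-.22));m=m[m[:,2]>10];print(proj(c,m));np.save("w2.npy",c,allow_pickle=True)
E
```

```text
clock: 5.55
eef_pos: [552.3, -54.6, 113.9]
ee_rot: [[0.917, 0.4, -0.0], [0.4, -0.917, 0.003], [0.001, -0.003, -1.0]]
ft_force: [-0.2, 1.5, -1.2]
opening: 55.7
finger_force: 53.6
5.55 [552.31 -54.62 113.93] 53.58504334464669 [-0.18  1.48 -1.22]
[[362.64 453.08]
 [ 92.5  287.49]
 [582.77 215.2 ]
 [288.96 -26.22]]
```

View pics/w2.png

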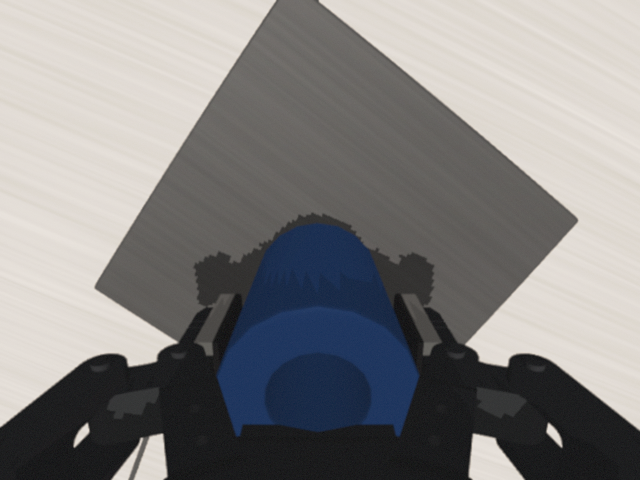

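```bash
python3 -m crank '[[[0,0,0],[0,0,0]],[[0,0,0],[0,0,0]]]'
```

```text
clock: 5.77
eef_pos: [552.9, -63.2, 113.5]
ee_rot: [[0.921, 0.391, -0.0], [0.391, -0.921, -0.001], [-0.0, 0.001, -1.0]]
ft_force: [0.2, -0.3, -2.2]
opening: 55.5
finger_force: 53.6
```

```bash
python3 -m crank '[[[0.05,0.02,-0.5],[0,0,0]],[[0,0,-0.35],[0,0,0]],[[0,0,-0.2],[0,0,0]],[[0,0,-0.15],[0,0,0]],[[0,0,0],[0,0,0]],[[0,0,0],[0,0,0]]]';python3 -m crank '[[[0,0,-0.04],[0,0,0]],[[0,0,-0.02],[0,0,0]],[[0,0,0],[0,0,0]],[[0,0,0],[0,0,0]]]'
```

```text
clock: 6.27
eef_pos: [554.4, -61.5, 77.2]
ee_rot: [[0.92, 0.392, -0.0], [0.392, -0.92, 0.0], [-0.0, -0.0, -1.0]]
ft_force: [0.2, 0.1, -1.3]
opening: 55.6
finger_force: 53.6
clock: 6.6
eef_pos: [554.6, -61.3, 75.7]
ee_rot: [[0.92, 0.392, 0.0], [0.392, -0.92, -0.0], [0.0, 0.0, -1.0]]
ft_force: [0.3, -0.2, -1.8]
opening: 55.5
finger_force: 53.6
```

```bash
python3 -m crank '[[[0,0,-0.03],[0,0,0]],[[0,0,-0.02],[0,0,0]],[[0,0,0],[0,0,0]]]';python3 -m crank '[[[0,0,-0.03],[0,0,0]],[[0,0,0],[0,0,0]],[[0,0,0],[0,0,0]]]'
```

```text
clock: 6.85
eef_pos: [554.8, -61.3, 75.4]
ee_rot: [[0.92, 0.392, 0.0], [0.392, -0.92, -0.001], [0.0, 0.001, -1.0]]
ft_force: [-3.9, 0.5, 6.1]
opening: 56.0
finger_force: 54.2
clock: 7.1
eef_pos: [554.8, -61.2, 75.4]
ee_rot: [[0.92, 0.392, 0.0], [0.392, -0.92, -0.001], [0.0, 0.001, -1.0]]
ft_force: [-5.4, 0.6, 11.1]
opening: 55.5
finger_force: 54.7
```

```bash
python3 -m crank '[[[0,0,0.03],[0,0,0]],[[0,0,0],[0,0,0]],[[0,0,0],[0,0,0]],[[0,0,0],[0,0,0]],[[0,0,0],[0,0,0]],[[0,0,0],[0,0,0]],[[0,0,0],[0,0,0]]]' 1;python3 -m crank '[[[0,0,0.3],[0,0,0]],[[0,0,0.6],[0,0,0]],[[0,0,0.9],[0,0,0]],[[0,0,1],[0,0,0]],[[0,0,1],[0,0,0]],[[0,0,1],[0,0,0]],[[0,0,0.9],[0,0,0]],[[0,0,0],[0,0,0]],[[0,0,0],[0,0,0]]]'
python3 - <<'E'
from bw import *
def comp2(m,uv): return comp(m,uv)
c=cam("wrist");s=get_state();print(s["clock"],s["eef_pos"])
u=proj(c,[[554.8,-61.3,108]])[0];m=comp(bl(c),u)
t=cam("top");sc=cam("scene")
cy=lambda x:cyl((x[0],x[1],88))+[0,0,20]
for k in ([c],[t],[sc],[c,t,sc]):
    ms=[comp(bl(q),proj(q,[[554.8,-61.3,64]])[0]) for q in k]
    print([q.sum() for q in ms],fit(k,ms,cy,(555,-61),(8,8)))
E
```

```text
clock: 7.68
eef_pos: [554.4, -61.3, 73.9]
ee_rot: [[0.92, 0.392, -0.0], [0.392, -0.92, -0.0], [-0.0, -0.0, -1.0]]
ft_force: [-0.4, 0.1, -0.4]
opening: 85.2
finger_force: 0.0
clock: 8.43
eef_pos: [555.6, -61.2, 247.7]
ee_rot: [[0.92, 0.392, 0.005], [0.392, -0.92, -0.001], [0.004, 0.003, -1.0]]
ft_force: [-0.2, -0.9, -1.4]
opening: 85.5
finger_force: 0.0
8.4833 [554.56 -61.26 245.76]
[np.float32(6088.0)] (array([553.73, -62.16]), np.float64(0.9570012092590332))
[np.float32(79.0)] (array([525.07, -30.81]), np.float64(0.13448239862918854))
[np.float32(653.0)] (array([551.25, -62.13]), np.float64(0.9196499586105347))
[np.float32(6088.0), np.float32(79.0), np.float32(653.0)] (array([552.79, -61.96]), np.float64(0.6619391441345215))
```

```bash
python3 -m crank '[[[-0.1,0.5,0.3],[0,0,0.015]],[[-0.2,0.95,0.3],[0,0,0.0185]],[[-0.2,0.95,0.3],[0,0,0.0185]],[[-0.2,0.95,0.3],[0,0,0.0185]],[[-0.2,0.95,0.3],[0,0,0.0185]],[[-0.2,0.95,0],[0,0,0.0185]],[[-0.2,0.95,0],[0,0,0.0185]],[[-0.2,0.95,0],[0,0,0.0185]],[[-0.2,0.95,0],[0,0,0.0185]],[[-0.2,0.95,0],[0,0,0]],[[-0.2,0.95,0],[0,0,0]],[[-0.2,0.95,0],[0,0,0]]]';python3 -m crank '[[[-0.1,0.9,0],[0,0,0.0037]],[[0,0.5,0],[0,0,0]],[[0,0,0],[0,0,0]],[[0,0,0],[0,0,0]],[[0,0,0],[0,0,0]],[[0,0,0],[0,0,0]]]'
cat > g.py <<'E'
from bw import *
import sys
s=get_state();c=cam("wrist");save(c,sys.argv[1]);np.save("g.npy",c,allow_pickle=True);print(s["eef_pos"])
v=c["f"].max(2)<40;u=proj(c,[[480,354,200]])[0];m=comp(v,u);ys,xs=np.nonzero(m);print(u,m.sum(),xs.min(),xs.max(),ys.min(),ys.max())
r=cv2.minAreaRect(cv2.findNonZero(m.astype(np.uint8)));print(r,[onz(c,p,200)[:2] for p in cv2.boxPoints(r)])
print("free",fit([c],[m],box(32,56,50),(480,354,200,-.12),(8,8,10,.1)))
print("z200",fit([c],[m],lambda x:box(32,56,50)((x[0],x[1],200,x[2])),(480,354,-.12),(8,8,.1)))
for q in ("gauge_grip",): print([(r["uv"],r["confidence"],onz(c,r["uv"],178)) for r in nets.place_of(q,"wrist")][:2])
E
python3 g.py w3.png
```

```text
clock: 9.58
eef_pos: [484.5, 268.1, 288.7]
ee_rot: [[0.143, 0.99, -0.002], [0.99, -0.143, -0.001], [-0.001, -0.002, -1.0]]
ft_force: [0.5, -0.4, -0.3]
opening: 85.1
finger_force: 0.0
clock: 10.08
eef_pos: [483.1, 307.3, 289.5]
ee_rot: [[0.123, 0.992, -0.001], [0.992, -0.123, -0.001], [-0.002, -0.0, -1.0]]
ft_force: [-0.1, 0.4, 0.2]
opening: 85.4
finger_force: 0.0
[483.08 307.32 289.45]
[299.48 167.59] 6270.0 269 329 113 219
((299.0, 166.0), (106.0, 60.0), 90.0) [array([468.5 , 382.91]), array([498.3 , 379.16]), array([491.98, 325.  ]), array([460.15, 328.95])]
free (array([479.31, 353.25, 191.49,  -0.11]), np.float64(0.9742729067802429))
z200 (array([480.16, 353.51,  -0.11]), np.float64(0.9276793003082275))
[([296.4, 163.4], 0.79, array([477.32, 354.24, 178.  ]))]
```

View pics/w3.png

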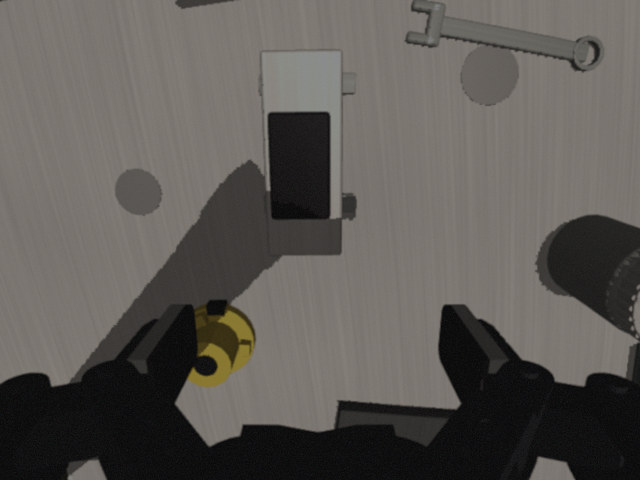

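```bash
python3 -m crank '[[[-0.05,0.6,0],[0,0,0]],[[-0.05,0.6,0],[0,0,0]],[[0,0.33,-0.6],[0,0,0]],[[0,0,-0.6],[0,0,0]],[[0,0,0],[0,0,0]],[[0,0,0],[0,0,0]],[[0,0,0],[0,0,0]]]'; python3 g.py w4.png
```

```text
clock: 10.77
eef_pos: [480.2, 354.4, 254.9]
ee_rot: [[0.122, 0.993, 0.001], [0.993, -0.122, 0.0], [0.0, 0.001, -1.0]]
ft_force: [-0.4, -0.6, 0.3]
opening: 85.7
finger_force: 0.0
[480.24 354.4  254.94]
[315.76 276.16] 8408.0 280 349 199 327
((315.1967468261719, 262.94378662109375), (127.3265380859375, 68.92254638671875), 88.80650329589844) [array([468.45, 391.73]), array([498.82, 388.64]), array([493.78, 326.27]), array([460.47, 329.59])]
free (array([479.31, 351.56, 192.06,  -0.11]), np.float64(0.9802906513214111))
z200 (array([479.78, 353.83,  -0.12]), np.float64(0.9338457584381104))
[([314.6, 257.7], 0.9, array([479.53, 355.71, 178.  ]))]
```

```bash
python3 -m crank '[[[0,0,-0.7],[0,0,0]],[[0,0,-0.7],[0,0,0]],[[0,0,-0.6],[0,0,0]],[[0,0,-0.4],[0,0,0]],[[0,0,-0.23],[0,0,0]],[[0,0,0],[0,0,0]],[[0,0,0],[0,0,0]]]'; python3 -m crank '[[[0,0,0],[0,0,0]],[[0,0,0],[0,0,0]],[[0,0,0],[0,0,0]],[[0,0,0],[0,0,0]],[[0,0,0],[0,0,0]],[[0,0,0],[0,0,0]],[[0,0,0],[0,0,0]],[[0,0,0],[0,0,0]],[[0,0,0],[0,0,0]],[[0,0,0],[0,0,0]]]' 0.1 80
```

```text
clock: 11.45
eef_pos: [479.9, 355.3, 175.9]
ee_rot: [[0.12, 0.993, 0.001], [0.993, -0.12, 0.001], [0.001, 0.001, -1.0]]
ft_force: [-0.3, 0.2, 0.6]
opening: 85.3
finger_force: 0.0
clock: 12.28
eef_pos: [479.6, 355.5, 175.8]
ee_rot: [[0.12, 0.993, 0.001], [0.993, -0.12, 0.001], [0.001, 0.001, -1.0]]
ft_force: [-0.6, 0.3, 5.2]
opening: 31.5
finger_force: 80.8
```

```bash
python3 -m crank '[[[0,0,0.2],[0,0,0]],[[0,0,0.4],[0,0,0]],[[0,0,0.6],[0,0,0]],[[0,0,0.8],[0,0,0]],[[0,0,0.8],[0,0,0]],[[0,0,0.7],[0,0,0]],[[0,0,0.5],[0,0,0]],[[0,0,0.3],[0,0,0]],[[0,0,0],[0,0,0]]]'; python3 -m crank '[[[0.05,-0.3,0],[0,0,0]],[[0.1,-0.6,0],[0,0,-0.002]],[[0.15,-0.8,0],[0,0,-0.002]],[[0.15,-0.8,0],[0,0,-0.002]],[[0.15,-0.8,0],[0,0,-0.002]],[[0.15,-0.8,0],[0,0,-0.002]],[[0.15,-0.8,0],[0,0,-0.002]],[[0.15,-0.8,0],[0,0,-0.002]],[[0.15,-0.8,0],[0,0,-0.002]],[[0.15,-0.8,0],[0,0,0]],[[0.15,-0.8,0],[0,0,0]],[[0.15,-0.8,0],[0,0,0]]]'; python3 -m crank '[[[0.15,-0.8,0],[0,0,0]],[[0.15,-0.8,0],[0,0,0]],[[0.15,-0.8,0],[0,0,0]],[[0.15,-0.8,0],[0,0,0]],[[0.15,-0.8,0],[0,0,0]],[[0.15,-0.6,0],[0,0,0]],[[0.1,-0.4,0],[0,0,0]],[[0,0,0],[0,0,0]],[[0,0,0],[0,0,0]],[[0,0,0],[0,0,0]],[[0,0,0],[0,0,0]]]'
```

```text
clock: 13.03
eef_pos: [479.9, 355.3, 305.6]
ee_rot: [[0.121, 0.993, 0.002], [0.993, -0.121, 0.001], [0.001, 0.002, -1.0]]
ft_force: [0.2, 0.9, -7.8]
opening: 31.2
finger_force: 80.5
clock: 14.03
eef_pos: [527.8, 85.7, 302.0]
ee_rot: [[0.22, 0.976, -0.004], [0.976, -0.22, -0.001], [-0.002, -0.004, -1.0]]
ft_force: [1.2, 0.3, -8.8]
opening: 31.1
finger_force: 80.4
clock: 14.95
eef_pos: [558.6, -60.1, 303.8]
ee_rot: [[0.217, 0.976, -0.001], [0.976, -0.217, 0.001], [0.001, -0.001, -1.0]]
ft_force: [0.5, 0.1, -7.5]
opening: 31.3
finger_force: 80.5
```

```bash
python3 -m crank '[[[-0.07,0,0],[0,0,0]],[[-0.07,0,0],[0,0,0]],[[0,0,0],[0,0,0]],[[0,0,0],[0,0,0]]]'
python3 - <<'E'
from bw import *
s=get_state();w=cam("wrist");c=cam("scene");t=cam("top");print(s["eef_pos"])
z0=s["eef_pos"][2]-175.8
print("blk exp",proj(c,[[554.2,-61.8,z0+200]]),"bushing top",proj(c,[[554.2,-61.8,108]]),"pad",proj(c,[[554.2,-61.8,z0+45]]))
for k,n in ((c,"scene"),(t,"top")):
  for q in("gauge_pad","gauge"): print(n,q,[(r["uv"],round(r["confidence"],2)) for r in nets.place_of(q,n)][:2], proj(k,[[554.2,-61.8,z0+(45 if q=="gauge_pad" else 0)]]))
a=cv2.resize(c["f"][130:280,240:390],(400,400),interpolation=3);b=cv2.resize(w["f"][:,80:560],(400,400))
cv2.imwrite("pics/c1.png",np.hstack([a,b])[...,::-1])
E
```

```text
clock: 15.28
eef_pos: [554.6, -61.6, 304.3]
ee_rot: [[0.219, 0.976, 0.0], [0.976, -0.219, -0.0], [-0.0, 0.0, -1.0]]
ft_force: [0.9, 0.8, -8.3]
opening: 31.2
finger_force: 80.5
[554.61 -61.64 304.31]
blk exp [[307.6  165.22]] bushing top [[310.75 223.33]] pad [[309.9  207.57]]
scene gauge_pad [([311.4, 210.2], 0.52)] [[309.9  207.57]]
scene gauge [([312.1, 218.8], 0.62)] [[310.49 218.52]]
top gauge_pad [] [[361.09 233.57]]
top gauge [([359.9, 236.4], 0.77)] [[359.52 236.24]]
```

View pics/c1.png

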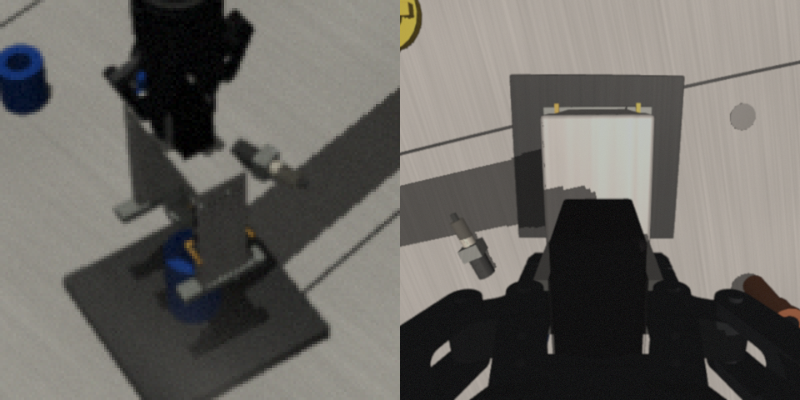

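Run:
```python
from bw import *
s=get_state();w=cam("wrist");R=np.array(s["ee_rot"]);p=np.array(s["eef_pos"])
for d in(0,-2,-4):
  f=lambda X,Y,Z:p+R@np.array([Y+d,X,-(Z-175.8)])
  print(d,proj(w,[f(x,y,z) for x,y,z in((-16,28,200),(16,28,200),(-16,65,150),(16,65,150))]).round(1).tolist())
g=w["f"].max(2).astype(int);col=g[:,315:345].mean(1)
d=np.diff(col);i=np.argsort(-abs(d))[:10];print(sorted([(int(k),round(d[k])) for k in i]))
```

```text
0 [[254.7, 284.7], [375.8, 284.7], [271.0, 134.3], [360.7, 134.3]]
-2 [[255.0, 291.7], [375.5, 291.7], [271.2, 140.1], [360.5, 140.0]]
-4 [[255.3, 298.6], [375.2, 298.6], [271.3, 145.7], [360.4, 145.7]]
[(88, -50), (89, -32), (127, 38), (128, 26), (130, -44), (131, -27), (137, 35), (237, -46), (238, -65), (239, -42)]
```

```bash
python3 -m crank '[[[0,0.02,-0.3],[0,0,0]],[[0,0,-0.4],[0,0,0]],[[0,0,-0.4],[0,0,0]],[[0,0,-0.1],[0,0,0]],[[0,0,0],[0,0,0]],[[0,0,-0.1],[0,0,0]],[[0,0,-0.3],[0,0,0]],[[0,0,-0.4],[0,0,0]],[[0,0,-0.3],[0,0,0]],[[0,0,-0.2],[0,0,0]],[[0,0,0],[0,0,0]],[[0,0,0],[0,0,0]]]'; python3 -m crank '[[[0,0,-0.3],[0,0,0]],[[0,0,-0.3],[0,0,0]],[[0,0,-0.25],[0,0,0]],[[0,0,-0.1],[0,0,0]],[[0,0,-0.05],[0,0,0]],[[0,0,0],[0,0,0]],[[0,0,0],[0,0,0]],[[0,0,0],[0,0,0]]]'
```

```text
clock: 16.68
eef_pos: [554.4, -61.3, 228.8]
ee_rot: [[0.219, 0.976, -0.001], [0.976, -0.219, 0.0], [-0.0, -0.001, -1.0]]
ft_force: [-0.8, 0.3, -6.0]
opening: 31.6
finger_force: 80.9
clock: 17.35
eef_pos: [554.6, -61.3, 199.4]
ee_rot: [[0.219, 0.976, -0.0], [0.976, -0.219, -0.0], [-0.0, -0.0, -1.0]]
ft_force: [-0.4, -0.3, -6.1]
opening: 31.4
finger_force: 81.0
```

Spring force present, feet about 3 mm above the plate. Final approach in small steps.

```bash
python3 -m crank '[[[0,0,-0.04],[0,0,0]],[[0,0,-0.04],[0,0,0]],[[0,0,0],[0,0,0]],[[0,0,0],[0,0,0]]]'; python3 -m crank '[[[0,0,-0.03],[0,0,0]],[[0,0,0],[0,0,0]],[[0,0,0],[0,0,0]]]'; python3 -m crank '[[[0,0,-0.02],[0,0,0]],[[0,0,0],[0,0,0]],[[0,0,0],[0,0,0]]]'
```

```text
clock: 17.68
eef_pos: [554.7, -61.3, 196.7]
ee_rot: [[0.219, 0.976, -0.0], [0.976, -0.219, -0.0], [-0.0, -0.0, -1.0]]
ft_force: [-0.4, -0.0, -6.8]
opening: 31.2
finger_force: 81.0
clock: 17.93
eef_pos: [554.7, -61.3, 195.9]
ee_rot: [[0.219, 0.976, -0.0], [0.976, -0.219, -0.0], [-0.0, -0.0, -1.0]]
ft_force: [-1.6, -0.3, -5.5]
opening: 31.2
finger_force: 81.1
clock: 18.18
eef_pos: [554.7, -61.4, 195.9]
ee_rot: [[0.219, 0.976, 0.0], [0.976, -0.219, -0.0], [-0.0, 0.0, -1.0]]
ft_force: [-3.0, 0.5, 0.9]
opening: 30.9
finger_force: 81.8
```

```bash
python3 -m crank '[[[0,0,0],[0,0,0]],[[0,0,0],[0,0,0]],[[0,0,0],[0,0,0]],[[0,0,0],[0,0,0]],[[0,0,0],[0,0,0]],[[0,0,0],[0,0,0]],[[0,0,0],[0,0,0]],[[0,0,0],[0,0,0]],[[0,0,0],[0,0,0]]]' 1;python3 -m crank '[[[0,0,0.2],[0,0,0]],[[0,0,0.5],[0,0,0]],[[0,0,0.9],[0,0,0]],[[0,0,1],[0,0,0]],[[-0.3,0,0.9],[0,0,0]],[[-0.6,0,0],[0,0,0]],[[-0.6,0,0],[0,0,0]],[[-0.6,0,0],[0,0,0]],[[-0.6,0,0],[0,0,0]],[[0,0,0],[0,0,0]],[[0,0,0],[0,0,0]]]'
python3 - <<'E'
from bw import *
s=get_state();w=cam("wrist");c=cam("scene");t=cam("top");print(s["clock"],s["eef_pos"])
for k,n in ((c,"scene"),(t,"top"),(w,"wrist")):
  for q,z in(("gauge_pad",108),("gauge",20),("gauge_grip",198)): print(n,q,[(r["uv"],round(r["confidence"],2)) for r in nets.place_of(q,n)][:1], proj(k,[[554.2,-61.8,z]]))
a=cv2.resize(c["f"][150:300,230:380],(400,400),interpolation=3);b=cv2.resize(w["f"][:,80:560],(400,400))
cv2.imwrite("pics/c2.png",np.hstack([a,b])[...,::-1])
E
```

```text
clock: 18.93
eef_pos: [554.8, -61.3, 195.2]
ee_rot: [[0.219, 0.976, 0.0], [0.976, -0.219, -0.0], [-0.0, 0.0, -1.0]]
ft_force: [-0.6, 0.4, -0.2]
opening: 84.9
finger_force: 0.0
clock: 19.85
eef_pos: [473.6, -61.4, 301.1]
ee_rot: [[0.22, 0.976, 0.002], [0.976, -0.22, -0.001], [-0.001, 0.002, -1.0]]
ft_force: [0.3, 0.0, -0.5]
opening: 85.2
finger_force: 0.0
19.85 [473.62 -61.44 301.06]
scene gauge_pad [([310.2, 221.8], 0.54)] [[310.75 223.33]]
scene gauge [([315.5, 245.0], 0.89)] [[311.82 242.8 ]]
scene gauge_grip [([307.0, 201.8], 0.68)] [[309.56 201.37]]
top gauge_pad [] [[358.84 237.4 ]]
top gauge [([358.6, 240.8], 0.63)] [[356.16 241.97]]
top gauge_grip [([360.3, 229.8], 0.64)] [[361.99 232.03]]
wrist gauge_pad [] [[417.28 189.92]]
wrist gauge [([397.5, 173.5], 0.67)] [[396.38 175.23]]
wrist gauge_grip [([455.2, 216.7], 0.61)] [[454.02 215.9 ]]
```

View pics/c2.png

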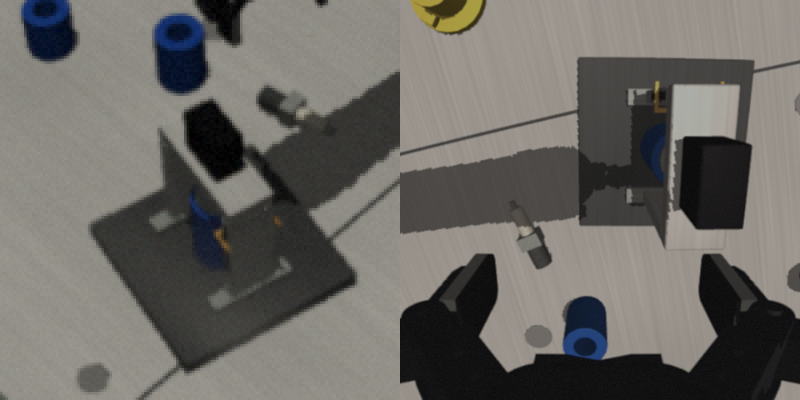

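Both pictures show the gauge upright and square on the plate, with its feet at about (190,218) and (250,285) in the left half, straddling the bushing. Nothing else has moved.

```bash
python3 -c "
from rig import manip;print(manip.close_job())"
```

```text
the job is handed in; nothing more can be done
None
```

The tall bushing stands upright in the middle of the plate, with the height gauge standing over it and the gripper clear. I handed the job in at about 20 s; pad centring is good to about 1–2 mm by camera, and I could not read the 0.043 slide value directly.

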